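# Swing the tilting chisel jig level and pin it

## Task

The tilting jig on the bench is tipped up: swing its cradle down until it is level against its stop, then take the jig's own red-headed pin from the dark wooden pin rack and drop it fully home through the red funnel into the notch of the disc, so that the cradle is locked level. Let go of the pin at the end.

Things in the scene. Friction and masses are not known exactly. Their poses are not given: they have to be found in the camera images.
- cradle (a joint): Tilt of the jig's plywood cradle (200 x 150 mm, pale workpiece strapped to its far half) about its level trunnion axis, rad: 0 = level, against a hard stop; positive = the red-pad edge (robot's side) raised, at most 0.9. Friction keeps it where it is left; 5 to 10 N down on the pad swings it down. The axis is 95 mm above the bench.
- push_pad (a point): Centre of the top face of the red push pad (50 mm along x, 110 mm along y, flat) on the raised edge of the cradle. Frame tilts with it: y = along the trunnion axis, z = out of the face, x = towards the axis, which lies 85 mm along x and 12 mm along -z. With the cradle level the face is level, 107 mm above the bench. Jig cheeks stand 86 mm to either side.
- guide_mouth (a point): Centre of the rim of the jig's fixed red funnel, 211 mm above the bench; z up, y = trunnion axis. Mouth 58 mm wide, narrows in 23 mm to a 19 mm upright bore 22 mm long; 5 mm below it is the aluminium disc, whose notch (20 mm wide, 24 mm deep) is under the bore only when the cradle is level. The pad's centre, when level, is 85 mm to -x and 127 mm to -y of it.
- pin_head (a point): Centre of the upright pin's red round head (30 mm wide, 45 tall); z up along the pin. Steel shank below: 14 mm wide, 75 long, tapered nose; 120 g. Stands 58 mm deep in a dark wood rack 70 mm high; holes 90 mm apart, the others hold lower dogs (black square, brass round head, 26 mm), not wanted. Fully home, this point is 23.5 mm above the funnel rim; 24 mm higher if the notch is not under it.
Mind the look-alikes: they are no part of the job. Leave any blue or pink look-alike of the part that bears pin_head alone.

How it is judged:
On the way, in this order (a step that is already met when the one before it is completed fails the run):
1. the cradle has been swung level (value of joint cradle below 0.12 rad), for 0.2 s.
2. the red-headed pin is home in the guide and the notch, with the cradle level (value of joint cradle below 0.12 rad and z of pin_head in the frame of guide_mouth below 0.035 m and horizontal distance between pin_head and guide_mouth below 0.022 m), for 0.1 s.
At the end, for the whole second after the job is handed in: The cradle is within 0.12 rad of level, and the red-headed pin stands released in the funnel guide and the disc's notch: its head's centre 10 to 35 mm above the funnel's rim, within 22 mm of the funnel's centre seen from above, and the pin within 0.3 rad of upright (all of step 2 and z of pin_head in the frame of guide_mouth above 0.01 m and angle between pin_head's own z axis and vertical below 0.3 rad); the robot touches nothing.
It also fails if it takes over 48 s, if anything falls off the work surface, if the arm or the gripper's body presses on something with over 40 N, if the wrist force passes 120 N, or if a joint passes its speed limit or range.

## Robot

A 6-joint arm with a two-finger parallel gripper is mounted at the origin on the work surface. World frame = base frame: x ahead of the robot, y to its left, z up, the work surface at z = 0. Lengths are in m, angles in rad, forces in N, time in s.
With the tool pointing down it reaches from about 0.375 to 0.975 m from the base axis. Payload 3.8 kg.
Tool frame: the origin (TCP) lies at the very end of the fingers, on their centre line; the grasp point (between the pads) lies bot.grip_point_offset behind it (bot.grip_point_offset is the distance from the TCP to the grasp point, in m); z points along the fingers, y is the line along which they close (so a half turn about z gives the same grasp; the last joint's range is limited). The gripper opens to 85 mm and grips with 20 to 120 N. Pads are 22 mm wide; open, the fingers measure 114 mm over their backs; the gripper's body (76 mm by 85 mm) begins 54 mm behind the grasp point. The pads swing forward as they close: fully open they stand 13 mm farther back than shut.
Start: joints at [1.16, 0.264, 1.604, -0, 1.274, -0.037], TCP at [0.246, 0.628, 0.231] pointing down, gripper open.
Joint ranges: [-2.63, 2.63], [-0.94, 2.18], [0.31, 2.57], [-1.31, 4.45], [0, 2.66], [-2.55, 2.55]. Speed limits (rad/s): [2.57, 2.57, 3.14, 3.14, 3.14, 3.14].

## Interface

Orientations are given as a rotation vector (axis times angle).
In Python, from workcell import bot, vision gives the robot as it stands.
- The arm moves only by the tool play_rows, never from a script. Its argument "rows" is a list of rows, each an object of numbers: "dx", "dy", "dz": the shift along the tool's x, y, z as a fraction of full scale; "roll": the turn about the tool's z as a fraction of full scale; "fingers": the closure, from 0 (fully open) to 1 (shut). In form: [{"dx": .., "dy": .., "dz": .., "roll": .., "fingers": ..}, ...]. A call has 1 to 20 rows; each row shifts and turns the commanded pose from where the row before left it, along the tool's axes as they then stand; what a row does not reach is not made up. Full scale, the value 1, is 0.04 m for a shift and 4 degrees for a turn. A row lasts 1/12 s, in which the tool goes at most 41.7 mm and 7.16 degrees, less where a joint would pass 70% of its speed; a pose out of reach is approached as far as the arm can. A call with a number of a shift or a turn outside -1 to 1 is refused whole. A call with a gripper value outside its range is refused whole. The fingers move at their own pace and stop on an object; "grip_force" is the grip in N (left out, the last holds). Time passes only in rows, so rows that do not move let the fingers close. It gives the time, the measured TCP pose, the force and the opening at its end, in the units of the state.
- bot.read_state(): the state, without advancing time (a new reading comes with each control period).
- vision.read_camera(name): name is "scene" or "side" or "wrist"; returns a dict with "pixels" (384x512x3 uint8, red, green, blue), "depth" (384x512 float32, m along the optical axis (not along the pixel's ray), 0 where there is no reading), "fx", "fy", "cx", "cy" (pixels), "R" (3x3) and "t" (3): a world point X has camera coordinates R X + t. Camera axes: x right, y down, z forward; pixel columns grow to the right and rows downward; lengths in m; the calibration is good to about 2 mm. A picture is of the moment at which its call begins.
- bot.finish_job(): hands the job in, once; it reports no verdict.
The state is a dict: "time": time; "q": joint angles; "joint_vel": joint speeds; "joint_torque": joint torques, N m; "tool_pos": TCP position; "tcp_rot": TCP orientation; "wrist_force": force on the tool from outside, world axes, zero at the start; "torque": the same for the moment, N m; "width": opening from 0.0 (shut) to 1.0 (fully open).
Only numpy, scipy, OpenCV 4.12 (cv2) and the standard library are available. Lean on these libraries where they do the work, as an engineer would, in place of code of your own. Each camera call takes 0.05 s, during which the arm holds its last target. There are 200 camera calls.

## Working session

There is one attempt and no reset: what is moved stays moved. The work goes in short steps, Python scripts to look and compute and a tool call to move; the robot and the scene stay as the last step left them, time stands still between calls to the robot, and variables do not carry over. Pictures are saved under pics/ and viewed, on a budget of 10 in all, crops included, one or two more only if the job needs it, and the job is handed in when it is done.

Besides the shell and the picture viewer there is one more tool, called after "Emit:" by a JSON object that holds its "method" and its "body". play_rows: Moves the arm, as the interface text tells. Its arguments: {"type":"object","properties":{"rows":{"type":"array","items":{"type":"object","properties":{"dx":{"type":"number","minimum":-1,"maximum":1},"dy":{"type":"number","minimum":-1,"maximum":1},"dz":{"type":"number","minimum":-1,"maximum":1},"roll":{"type":"number","minimum":-1,"maximum":1},"fingers":{"type":"number"}}}},"grip_force":{"type":"number"}},"required":["rows"]}

```bash
mkdir -p pics
cat > h.py <<'E'
import numpy as np, cv2
from workcell import bot, vision
def cloud(c):
    d=c["depth"]; v,u=np.mgrid[0:d.shape[0],0:d.shape[1]]
    P=np.stack([(u-c["cx"])/c["fx"]*d,(v-c["cy"])/c["fy"]*d,d],-1)
    return (P-c["t"])@c["R"]
def save(c,n): cv2.imwrite(f"pics/{n}.png",c["pixels"][...,::-1])
E
python3 - <<'E'
from h import *
s=bot.read_state(); print(s, bot.grip_point_offset)
ims=[]
for n in("scene","side"):
    c=vision.read_camera(n); np.savez(f"{n}0.npz",**c); ims.append(c["pixels"])
    print(n,c["fx"],-c["R"].T@c["t"])
    P=cloud(c); h=cv2.cvtColor(c["pixels"],cv2.COLOR_RGB2HSV)
    m=(((h[...,0]<6)|(h[...,0]>174))&(h[...,1]>150)&(h[...,2]>60)).astype(np.uint8)
    k,l,st,ce=cv2.connectedComponentsWithStats(m)
    for i in range(1,k):
        if st[i,4]>25:
            q=P[(l==i)&(c["depth"]>0)]
            print(i,st[i],ce[i].round(),np.median(q,0).round(3),np.percentile(q,3,axis=0).round(3),np.percentile(q,97,axis=0).round(3))
cv2.imwrite("pics/a.png",cv2.resize(np.vstack(ims),(450,600))[...,::-1]) if 0 else [cv2.imwrite(f"pics/{n}.png",i[...,::-1]) for n,i in zip("ab",ims)]
E
```

```text
{'time': 0.0, 'q': array([ 1.16013363e+00,  2.64745221e-01,  1.60539647e+00, -8.54150095e-06,
        1.27366667e+00, -3.68983572e-02]), 'joint_vel': array([ 0.00015811,  0.0007076 , -0.00089149,  0.0003619 ,  0.00093645,
       -0.00071005]), 'joint_torque': array([ 1.03500341e-03, -5.15120173e+01, -3.67320156e+01,  5.14768669e-05,
        1.27659319e-02, -1.07887493e-05]), 'tool_pos': array([0.24616903, 0.62772582, 0.22995522]), 'tcp_rot': array([-0.58360206, -3.08641577,  0.00339596]), 'wrist_force': array([ 0.0873741 ,  1.10216342, -0.41048425]), 'torque': array([ 0.02113385, -0.03242367,  0.00603691]), 'width': 1.0014851799926383} 0.0187
scene 415.0226958455718 [ 0.91119142 -0.39481077  0.69916475]
1 [ 194    0   84   48 3111] [239.  19.] [-1.138  1.872 -0.449] [-1.586  1.857 -0.614] [-0.827  1.889 -0.283]
2 [ 376    0  136   61 3935] [458.  25.] [ 0.401  1.871 -0.092] [-0.067  0.741 -0.181] [0.705 1.884 0.256]
3 [285   7   6   7  30] [287.  10.] [-0.714  1.866 -0.28 ] [-0.738  0.557 -0.306] [0.228 1.881 0.293]
5 [332 137  20  12 147] [341. 143.] [0.497 0.459 0.021] [0.474 0.449
[... 1595 characters left out ...]
0 [137  82   4  11  31] [139.  87.] [0.477 0.745 0.152] [0.475 0.739 0.129] [0.482 0.78  0.165]
11 [215 152  13  21 229] [221. 162.] [0.511 0.251 0.115] [0.501 0.246 0.09 ] [0.525 0.27  0.133]
12 [162 156  31  19 264] [177. 165.] [0.468 0.451 0.02 ] [0.425 0.439 0.007] [0.516 0.467 0.027]
13 [319 166  35  31 628] [335. 178.] [ 0.606 -0.033  0.203] [ 0.572 -0.067  0.18 ] [ 0.626 -0.012  0.211]
14 [163 221  19  14 151] [172. 228.] [0.34  0.145 0.068] [0.326 0.133 0.066] [0.355 0.16  0.07 ]
15 [168 236  21  20 294] [178. 246.] [0.34  0.125 0.033] [0.32  0.123 0.014] [0.36  0.127 0.052]
16 [ 321  243   68   45 1008] [355. 265.] [ 0.528 -0.179  0.143] [ 0.509 -0.225  0.132] [ 0.552 -0.124  0.149]
```

View pics/a.png

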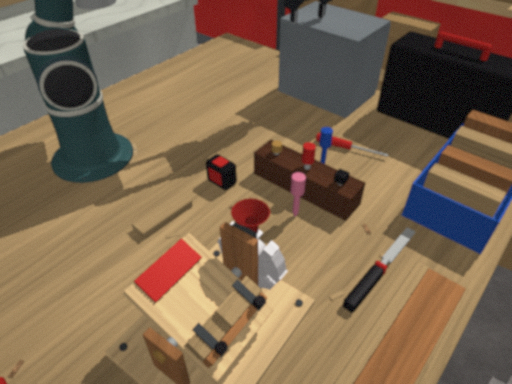

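View pics/b.png

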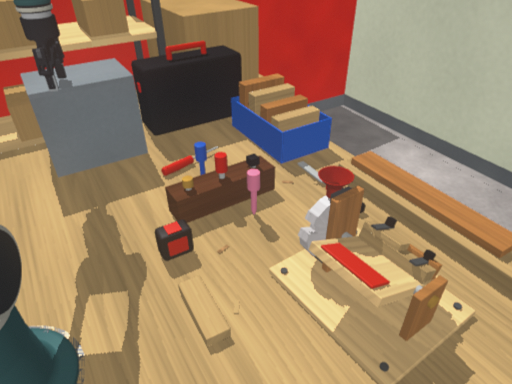

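The red pin stands in the rack's middle hole (scene 308,153), between a brass and a black dog. Blue (327,138) and pink (298,185) look-alikes stand just behind and in front of it. The cradle is tipped, with its red pad at (167,270) and the funnel at (250,213).

Run:
```python
from h import *
from scipy.optimize import least_squares
Q={k:[] for k in("fun","pad","head","dark","blue","pink")}
for n in("scene","side"):
    c=dict(np.load(f"{n}0.npz")); P=cloud(c); h=cv2.cvtColor(c["pixels"],cv2.COLOR_RGB2HSV).astype(int)
    H,S,V=h[...,0],h[...,1],h[...,2]; ok=c["depth"]>0
    red=((H<6)|(H>174))&(S>150)&(V>60)&ok
    box=lambda a,b:((P>a)&(P<b)).all(-1)
    Q["fun"].append(P[red&box([.54,-.1,.16],[.67,.03,.24])])
    Q["pad"].append(P[red&box([.48,-.26,.10],[.58,-.09,.17])])
    Q["head"].append(P[red&box([.46,.22,.08],[.56,.31,.15])])
    b=box([.3,.05,.02],[.75,.45,.3])&ok
    Q["blue"].append(P[(abs(H-112)<10)&(S>130)&b]); Q["pink"].append(P[(H>160)&(H<176)&(S>60)&(V>130)&b])
    Q["dark"].append(P[(V<110)&(S>60)&((H<20))&box([.35,.1,.055],[.75,.4,.08])&ok])
for k in Q:
    for q in Q[k]: print(k,len(q),np.median(q,0).round(4),np.percentile(q,2,axis=0).round(3),np.percentile(q,98,axis=0).round(3)) if len(q) else print(k,0)
for i in(0,1):
    q=Q["fun"][i]; r=q[q[:,2]>.204]
    f=least_squares(lambda p:np.hypot(r[:,0]-p[0],r[:,1]-p[1])-.029,[.6,-.04],loss="soft_l1",f_scale=.002); print("fun",f.x,np.abs(f.fun).mean(),len(r))
    q=Q["head"][i]; q=q[(q[:,2]<.134)]; cen=np.median(q,0)
    f=least_squares(lambda p:np.hypot(q[:,0]-p[0],q[:,1]-p[1])-.015,[.51,.265],loss="soft_l1",f_scale=.002); print("head",f.x,np.abs(f.fun).mean(),q[:,2].max(),q[:,2].min())
    q=Q["pad"][i]; m=q.mean(0); u,s,vt=np.linalg.svd(q-m); nn=vt[2]*np.sign(vt[2,2]); k=abs((q-m)@nn)<.003; q=q[k]
    u,s,vt=np.linalg.svd(q-q.mean(0)); nn=vt[2]*np.sign(vt[2,2]); ax=vt[0]
    (cx,sz,an)=cv2.minAreaRect(((q-q.mean(0))@vt[:2].T).astype(np.float32)); 
    print("pad c",q.mean(0)+np.array(cx)@vt[:2],"n",nn,"axis",ax,sz,"tilt",np.arccos(nn[2]))
q=np.vstack(Q["dark"]); 
if len(q)>10: print("rack",cv2.minAreaRect((q[:,:2]*1000).astype(np.float32)))
```

```text
fun 832 [ 0.5914 -0.0304  0.2025] [ 0.571 -0.067  0.176] [ 0.624 -0.011  0.211]
fun 621 [ 0.6058 -0.033   0.2028] [ 0.571 -0.068  0.179] [ 0.626 -0.012  0.212]
pad 1823 [ 0.535  -0.1757  0.1395] [ 0.513 -0.224  0.13 ] [ 0.557 -0.12   0.149]
pad 1003 [ 0.5279 -0.179   0.1427] [ 0.509 -0.226  0.132] [ 0.553 -0.122  0.149]
head 236 [0.5206 0.2524 0.1193] [0.505 0.247 0.091] [0.531 0.273 0.133]
head 225 [0.5109 0.2513 0.1153] [0.501 0.246 0.09 ] [0.525 0.27  0.133]
dark 2191 [0.5403 0.2495 0.0695] [0.384 0.224 0.057] [0.651 0.295 0.072]
dark 1176 [0.4809 0.2316 0.0693] [0.36  0.127 0.056] [0.642 0.289 0.072]
blue 474 [0.7419 0.348  0.0934] [0.496 0.329 0.027] [0.749 0.44  0.121]
blue 859 [0.74   0.3589 0.0712] [0.491 0.329 0.023] [0.747 0.445 0.121]
pink 295 [0.5565 0.1652 0.1062] [0.506 0.157 0.025] [0.566 0.236 0.121]
pink 352 [0.5476 0.1645 0.0964] [0.537 0.156 0.026] [0.561 0.18  0.122]
fun [ 0.60062424 -0.04024957] 0.002137272929385618 363
head [0.5167122  0.26332391] 0.00234482481384219 0.13370992491642875 0.08783000303292061
pad c [ 0.53451148 -0.17169067  0.13976621] n [0.38898983 0.02762927 0.92082764] axis [ 0.07438769 -0.99722827 -0.0015023 ] (0.048445381224155426, 0.10776493698358536) tilt 0.4005988214788857
fun [ 0.59719076 -0.04099209] 0.0018500764819987011 277
head [0.51645667 0.2628694 ] 0.001942081470981439 0.13377207802408583 0.08831742580462637
pad c [ 0.53198489 -0.17238993  0.14064328] n [0.3668659  0.02333477 0.92998113] axis [-0.06795587  0.99768675  0.00177413] (0.047932446002960205, 0.10883244127035141) tilt 0.3764348192000395
rack ((500.76470947265625, 213.79721069335938), (306.8324279785156, 168.65869140625), 2.2626311779022217)
```

```bash
cat >> h.py <<'E'
from scipy.spatial.transform import Rotation as Ro
def delta(p):
    s=bot.read_state(); R=Ro.from_rotvec(s["tcp_rot"]).as_matrix()
    d=R.T@(np.array(p)-s["tool_pos"])
    print("tcp",s["tool_pos"].round(4),"yaw_y",np.degrees(np.arctan2(R[1,1],R[0,1])).round(2),"tool delta mm",(d*1000).round(1),"rows units",(d/.04).round(3),"t",s["time"],"F",s["wrist_force"].round(1))
E
python3 - <<'E'
from h import *
c=dict(np.load("scene0.npz")); P=cloud(c)
for n,(u,v) in dict(brass=(277,147),black=(342,176),red=(308,147),pink=(298,178),blue=(327,132),cheek=(232,230)).items():
    print(n,np.median(P[v-2:v+3,u-2:u+3].reshape(-1,3),0).round(3))
c=dict(np.load("side0.npz")); P=cloud(c)
for n,(u,v) in dict(brass=(188,181),black=(253,158)).items():
    print(n,np.median(P[v-2:v+3,u-2:u+3].reshape(-1,3),0).round(3))
# rack top only
h=cv2.cvtColor(dict(np.load("scene0.npz"))["pixels"],cv2.COLOR_RGB2HSV)
q=[]
for n in("scene","side"):
    c=dict(np.load(f"{n}0.npz")); P=cloud(c); h=cv2.cvtColor(c["pixels"],cv2.COLOR_RGB2HSV)
    q.append(P[(h[...,2]<130)&(h[...,0]<20)&((P>[.39,.2,.065])&(P<[.66,.33,.072])).all(-1)])
q=np.vstack(q); print(cv2.minAreaRect((q[:,:2]*1000).astype(np.float32)), q[:,0].min(),q[:,0].max())
delta([.522,-.173,.231])
E
```

```text
brass [0.433 0.252 0.095]
black [0.611 0.257 0.097]
red [0.516 0.256 0.132]
pink [0.554 0.168 0.12 ]
blue [0.509 0.349 0.119]
cheek [ 0.589 -0.073  0.189]
brass [0.424 0.249 0.096]
black [0.602 0.255 0.098]
((520.828369140625, 261.8647766113281), (262.5079040527344, 74.96947479248047), 1.062038779258728) 0.3900032616870702 0.6525501381655462
tcp [0.2462 0.6278 0.2301] yaw_y 68.58 tool delta mm [-5.492e+02 -6.448e+02  4.000e-01] rows units [-1.3729e+01 -1.6119e+01  9.0000e-03] t 0.1 F [-0.2 -0.3 -0.2]
```

Emit:
{"method": "play_rows", "body": {"rows": [{"dx": -0.6, "dy": -0.7, "fingers": 1}, {"dx": -0.6, "dy": -0.7, "fingers": 1}, {"dx": -0.6, "dy": -0.7, "fingers": 1}, {"dx": -0.6, "dy": -0.7, "fingers": 1}, {"dx": -0.6, "dy": -0.7, "fingers": 1}, {"dx": -0.6, "dy": -0.7, "fingers": 1}, {"dx": -0.6, "dy": -0.7, "fingers": 1}, {"dx": -0.6, "dy": -0.7, "fingers": 1}, {"dx": -0.6, "dy": -0.7, "fingers": 1}, {"dx": -0.6, "dy": -0.7, "fingers": 1}, {"dx": -0.6, "dy": -0.7, "fingers": 1}, {"dx": -0.6, "dy": -0.7, "fingers": 1}, {"dx": -0.6, "dy": -0.7, "fingers": 1}, {"dx": -0.6, "dy": -0.7, "fingers": 1}, {"dx": -0.6, "dy": -0.7, "fingers": 1}, {"dx": -0.6, "dy": -0.7, "fingers": 1}, {"dx": -0.6, "dy": -0.7, "fingers": 1}, {"dx": -0.6, "dy": -0.7, "fingers": 1}, {"dx": -0.6, "dy": -0.7, "fingers": 1}, {"dx": -0.6, "dy": -0.7, "fingers": 1}]}}

```text
validation failed for argument at $.ro...
```

```bash
python3 -c "
from h import *
delta([.522,-.173,.145])"
```

```text
tcp [0.2462 0.6278 0.2301] yaw_y 68.58 tool delta mm [-549.2 -644.6   86.4] rows units [-13.729 -16.115   2.159] t 0.1 F [-0.2 -0.3 -0.2]
```

Emit:
{"method": "play_rows", "body": {"grip_force": 40, "rows": [{"dx": -0.6, "dy": -0.7, "dz": 0.0, "roll": 0.0, "fingers": 1.0}]}}

```text
time: 0.18
tool_pos: [0.2569, 0.5981, 0.2303]
tcp_rot: [-0.579, -3.086, -0.006]
wrist_force: [-1.9, 13.2, 17.1]
width: 0.884
```

Emit:
{"method": "play_rows", "body": {"grip_force": 40, "rows": [{"dx": -0.6, "dy": -0.7, "dz": 0.0, "roll": 0.0, "fingers": 1.0}, {"dx": -0.6, "dy": -0.7, "dz": 0.0, "roll": 0.0, "fingers": 1.0}, {"dx": -0.6, "dy": -0.7, "dz": 0.0, "roll": 0.0, "fingers": 1.0}, {"dx": -0.6, "dy": -0.7, "dz": 0.0, "roll": 0.0, "fingers": 1.0}, {"dx": -0.6, "dy": -0.7, "dz": 0.0, "roll": 0.0, "fingers": 1.0}, {"dx": -0.6, "dy": -0.7, "dz": 0.0, "roll": 0.0, "fingers": 1.0}, {"dx": -0.6, "dy": -0.7, "dz": 0.0, "roll": 0.0, "fingers": 1.0}, {"dx": -0.6, "dy": -0.7, "dz": 0.0, "roll": 0.0, "fingers": 1.0}, {"dx": -0.6, "dy": -0.7, "dz": 0.0, "roll": 0.0, "fingers": 1.0}, {"dx": -0.6, "dy": -0.7, "dz": 0.0, "roll": 0.0, "fingers": 1.0}, {"dx": -0.6, "dy": -0.7, "dz": 0.0, "roll": 0.0, "fingers": 1.0}, {"dx": -0.6, "dy": -0.7, "dz": 0.0, "roll": 0.0, "fingers": 1.0}, {"dx": -0.6, "dy": -0.7, "dz": 0.0, "roll": 0.0, "fingers": 1.0}, {"dx": -0.6, "dy": -0.7, "dz": 0.0, "roll": 0.0, "fingers": 1.0}, {"dx": -0.6, "dy": -0.7, "dz": 0.0, "roll": 0.0, "fingers": 1.0}, {"dx": -0.6, "dy": -0.7, "dz": 0.0, "roll": 0.0, "fingers": 1.0}, {"dx": -0.6, "dy": -0.7, "dz": 0.0, "roll": 0.0, "fingers": 1.0}, {"dx": -0.6, "dy": -0.7, "dz": 0.0, "roll": 0.0, "fingers": 1.0}, {"dx": -0.6, "dy": -0.7, "dz": 0.0, "roll": 0.0, "fingers": 1.0}, {"dx": -0.6, "dy": -0.7, "dz": 0.0, "roll": 0.0, "fingers": 1.0}]}}

```text
time: 1.85
tool_pos: [0.5008, -0.1049, 0.2309]
tcp_rot: [-0.584, -3.086, -0.0]
wrist_force: [-0.1, 0.1, -0.1]
width: -0.001
```

```bash
python3 -c "
from h import *
delta([.522,-.173,.145])"
```

```text
tcp [ 0.5008 -0.1049  0.2309] yaw_y 68.56 tool delta mm [-44.6 -55.7  85.9] rows units [-1.116 -1.391  2.147] t 1.85 F [-0.1  0.1 -0.1]
```

Emit:
{"method": "play_rows", "body": {"rows": [{"dx": -0.56, "dy": -0.7, "dz": 0.2, "roll": 0.0, "fingers": 1.0}, {"dx": -0.56, "dy": -0.7, "dz": 0.4, "roll": 0.0, "fingers": 1.0}, {"dx": 0.0, "dy": 0.0, "dz": 0.6, "roll": 0.0, "fingers": 1.0}, {"dx": 0.0, "dy": 0.0, "dz": 0.5, "roll": 0.0, "fingers": 1.0}, {"dx": 0.0, "dy": 0.0, "dz": 0.3, "roll": 0.0, "fingers": 1.0}, {"dx": 0.0, "dy": 0.0, "dz": 0.15, "roll": 0.0, "fingers": 1.0}, {"dx": 0.0, "dy": 0.0, "dz": 0.1, "roll": 0.0, "fingers": 1.0}, {"dx": 0.0, "dy": 0.0, "dz": 0.1, "roll": 0.0, "fingers": 1.0}, {"dx": 0.0, "dy": 0.0, "dz": 0.1, "roll": 0.0, "fingers": 1.0}, {"dx": 0.0, "dy": 0.0, "dz": 0.1, "roll": 0.0, "fingers": 1.0}, {"dx": 0.0, "dy": 0.0, "dz": 0.1, "roll": 0.0, "fingers": 1.0}, {"dx": 0.0, "dy": 0.0, "dz": 0.1, "roll": 0.0, "fingers": 1.0}, {"dx": 0.0, "dy": 0.0, "dz": 0.1, "roll": 0.0, "fingers": 1.0}]}}

```text
time: 2.93
tool_pos: [0.5236, -0.1716, 0.1195]
tcp_rot: [0.581, 3.084, -0.001]
wrist_force: [-2.5, -0.3, 6.1]
width: -0.004
```

Emit:
{"method": "play_rows", "body": {"rows": [{"dx": 0.0, "dy": 0.0, "dz": 0.08, "roll": 0.0, "fingers": 1.0}, {"dx": 0.0, "dy": 0.0, "dz": 0.08, "roll": 0.0, "fingers": 1.0}, {"dx": 0.0, "dy": 0.0, "dz": 0.06, "roll": 0.0, "fingers": 1.0}, {"dx": 0.0, "dy": 0.0, "dz": 0.04, "roll": 0.0, "fingers": 1.0}, {"dx": 0.0, "dy": 0.0, "dz": 0.03, "roll": 0.0, "fingers": 1.0}]}}

```text
time: 3.35
tool_pos: [0.5228, -0.1715, 0.1071]
tcp_rot: [0.582, 3.086, -0.001]
wrist_force: [-3.1, -0.2, 5.3]
width: 0.001
```

Emit:
{"method": "play_rows", "body": {"rows": [{"dx": 0.0, "dy": 0.0, "dz": 0.02, "roll": 0.0, "fingers": 1.0}, {"dx": 0.0, "dy": 0.0, "dz": 0.02, "roll": 0.0, "fingers": 1.0}, {"dx": 0.0, "dy": 0.0, "dz": 0.0, "roll": 0.0, "fingers": 1.0}, {"dx": 0.0, "dy": 0.0, "dz": 0.0, "roll": 0.0, "fingers": 1.0}]}}

```text
time: 3.68
tool_pos: [0.5228, -0.1715, 0.107]
tcp_rot: [0.582, 3.086, -0.001]
wrist_force: [-6.8, 1.5, 14.0]
width: 0.0
```

Emit:
{"method": "play_rows", "body": {"rows": [{"dx": 0.0, "dy": 0.0, "dz": -0.5, "roll": 0.0, "fingers": 1.0}, {"dx": 0.0, "dy": 0.0, "dz": -1.0, "roll": 0.0, "fingers": 1.0}, {"dx": 0.0, "dy": 0.0, "dz": -1.0, "roll": 0.0, "fingers": 1.0}, {"dx": 0.0, "dy": 0.0, "dz": -1.0, "roll": 0.0, "fingers": 1.0}, {"dx": 0.37, "dy": 0.9, "dz": -0.1, "roll": 0.0, "fingers": 1.0}, {"dx": 0.37, "dy": 0.9, "dz": 0.0, "roll": 0.0, "fingers": 1.0}, {"dx": 0.37, "dy": 0.9, "dz": 0.0, "roll": 0.0, "fingers": 1.0}, {"dx": 0.37, "dy": 0.9, "dz": 0.0, "roll": 0.0, "fingers": 0.0}, {"dx": 0.37, "dy": 0.9, "dz": 0.0, "roll": 0.0, "fingers": 0.0}, {"dx": 0.37, "dy": 0.9, "dz": 0.0, "roll": 0.0, "fingers": 0.0}, {"dx": 0.37, "dy": 0.9, "dz": 0.0, "roll": 0.0, "fingers": 0.0}, {"dx": 0.37, "dy": 0.9, "dz": 0.0, "roll": 0.0, "fingers": 0.0}, {"dx": 0.37, "dy": 0.9, "dz": 0.0, "roll": 0.0, "fingers": 0.0}, {"dx": 0.37, "dy": 0.9, "dz": 0.0, "roll": 0.0, "fingers": 0.0}, {"dx": 0.37, "dy": 0.9, "dz": 0.0, "roll": 0.0, "fingers": 0.0}]}}

```text
time: 4.93
tool_pos: [0.515, 0.2595, 0.2488]
tcp_rot: [0.582, 3.086, 0.003]
wrist_force: [0.5, 0.4, -0.2]
width: 1.001
```

Emit:
{"method": "play_rows", "body": {"rows": [{"dx": 0.0, "dy": 0.0, "dz": 0.0, "roll": 1.0, "fingers": 0.0}, {"dx": 0.0, "dy": 0.0, "dz": 0.0, "roll": 1.0, "fingers": 0.0}, {"dx": 0.0, "dy": 0.0, "dz": 0.0, "roll": 1.0, "fingers": 0.0}, {"dx": 0.0, "dy": 0.0, "dz": 0.0, "roll": 1.0, "fingers": 0.0}, {"dx": 0.0, "dy": 0.0, "dz": 0.0, "roll": 1.0, "fingers": 0.0}, {"dx": 0.0, "dy": 0.0, "dz": 0.0, "roll": 1.0, "fingers": 0.0}, {"dx": 0.0, "dy": 0.0, "dz": 0.0, "roll": 1.0, "fingers": 0.0}, {"dx": 0.0, "dy": 0.0, "dz": 0.0, "roll": 1.0, "fingers": 0.0}, {"dx": 0.0, "dy": 0.0, "dz": 0.0, "roll": 1.0, "fingers": 0.0}, {"dx": 0.0, "dy": 0.0, "dz": 0.0, "roll": 1.0, "fingers": 0.0}, {"dx": 0.0, "dy": 0.0, "dz": 0.0, "roll": 1.0, "fingers": 0.0}, {"dx": 0.0, "dy": 0.0, "dz": 0.0, "roll": 1.0, "fingers": 0.0}, {"dx": 0.0, "dy": 0.0, "dz": 0.0, "roll": 1.0, "fingers": 0.0}, {"dx": 0.0, "dy": 0.0, "dz": 0.0, "roll": 1.0, "fingers": 0.0}, {"dx": 0.0, "dy": 0.0, "dz": 0.0, "roll": 1.0, "fingers": 0.0}, {"dx": 0.0, "dy": 0.0, "dz": 0.0, "roll": 1.0, "fingers": 0.0}, {"dx": 0.0, "dy": 0.0, "dz": 0.0, "roll": 1.0, "fingers": 0.0}, {"dx": 0.0, "dy": 0.0, "dz": 0.0, "roll": 0.0, "fingers": 0.0}]}}

```text
time: 6.43
tool_pos: [0.5153, 0.2574, 0.2485]
tcp_rot: [2.211, 2.232, 0.003]
wrist_force: [0.2, -0.3, -0.7]
width: 1.0
```

Run:
```python
from h import *
delta([.5166,.263,.094])
c=vision.read_camera("wrist"); s=vision.read_camera("side")
np.savez("w1.npz",**c); np.savez("s1.npz",**s)
cv2.imwrite("pics/c.png",cv2.resize(np.hstack([c["pixels"],s["pixels"]]),(800,300))[...,::-1])
h=cv2.cvtColor(c["pixels"],cv2.COLOR_RGB2HSV); P=cloud(c)
m=((h[...,0]<6)|(h[...,0]>174))&(h[...,1]>150)&(h[...,2]>60)&((P>[.46,.2,.08])&(P<[.57,.31,.15])).all(-1)
q=P[m]; t=q[q[:,2]>.128]; print(len(q),len(t),cv2.minEnclosingCircle((t[:,:2]*1000).astype(np.float32)) if len(t) else 0, np.median(t,0))
P=cloud(s);h=cv2.cvtColor(s["pixels"],cv2.COLOR_RGB2HSV)
m=((h[...,0]<6)|(h[...,0]>174))&(h[...,1]>150)&(h[...,2]>60)&((P>[.48,-.26,.09])&(P<[.58,-.09,.17])).all(-1)
print("pad z",np.percentile(P[m],[2,50,98],axis=0).round(3))
```

```text
tcp [0.5153 0.2574 0.2485] yaw_y 0.53 tool delta mm [  5.4   1.1 154.6] rows units [0.135 0.028 3.864] t 6.4333 F [ 0.2 -0.3 -0.7]
1204 966 ((514.42919921875, 259.24365234375), 14.853452682495117) [0.51446906 0.25995949 0.13151526]
pad z [[ 0.497 -0.226  0.104]
 [ 0.52  -0.179  0.107]
 [ 0.545 -0.123  0.109]]
```

View pics/c.png

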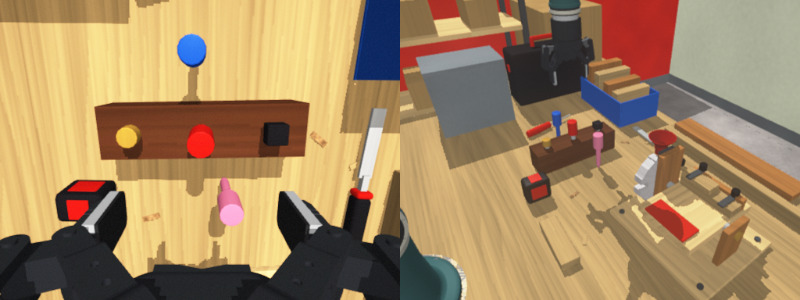

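The cradle is level (pad z about 0.107). The pin head in the wrist view at (200,141) gives (0.5145, 0.260), which agrees with the first measurement to 3 mm. The black and brass dogs are clear of the finger lines. Next I descend and grip.

Emit:
{"method": "play_rows", "body": {"grip_force": 60, "rows": [{"dx": 0.09, "dy": 0.0, "dz": 0.7, "roll": 0.0, "fingers": 0.0}, {"dx": 0.0, "dy": 0.0, "dz": 0.9, "roll": 0.0, "fingers": 0.0}, {"dx": 0.0, "dy": 0.0, "dz": 0.9, "roll": 0.0, "fingers": 0.0}, {"dx": 0.0, "dy": 0.0, "dz": 0.7, "roll": 0.0, "fingers": 0.0}, {"dx": 0.0, "dy": 0.0, "dz": 0.4, "roll": 0.0, "fingers": 0.0}, {"dx": 0.0, "dy": 0.0, "dz": 0.22, "roll": 0.0, "fingers": 0.0}, {"dx": 0.0, "dy": 0.0, "dz": 0.0, "roll": 0.0, "fingers": 1.0}, {"dx": 0.0, "dy": 0.0, "dz": 0.0, "roll": 0.0, "fingers": 1.0}, {"dx": 0.0, "dy": 0.0, "dz": 0.0, "roll": 0.0, "fingers": 1.0}, {"dx": 0.0, "dy": 0.0, "dz": 0.0, "roll": 0.0, "fingers": 1.0}, {"dx": 0.0, "dy": 0.0, "dz": 0.0, "roll": 0.0, "fingers": 1.0}, {"dx": 0.0, "dy": 0.0, "dz": 0.0, "roll": 0.0, "fingers": 1.0}, {"dx": 0.0, "dy": 0.0, "dz": 0.0, "roll": 0.0, "fingers": 1.0}, {"dx": 0.0, "dy": 0.0, "dz": 0.0, "roll": 0.0, "fingers": 1.0}]}}

```text
time: 7.7
tool_pos: [0.5165, 0.2608, 0.0973]
tcp_rot: [2.209, 2.232, 0.005]
wrist_force: [-0.4, 0.1, 5.5]
width: 0.334
```

Emit:
{"method": "play_rows", "body": {"rows": [{"dx": 0.0, "dy": 0.0, "dz": -0.3, "roll": 0.0, "fingers": 1.0}, {"dx": 0.0, "dy": 0.0, "dz": -0.5, "roll": 0.0, "fingers": 1.0}, {"dx": 0.0, "dy": 0.0, "dz": -0.7, "roll": 0.0, "fingers": 1.0}, {"dx": 0.0, "dy": 0.0, "dz": -0.8, "roll": 0.0, "fingers": 1.0}, {"dx": 0.0, "dy": 0.0, "dz": -0.8, "roll": 0.0, "fingers": 1.0}, {"dx": 0.0, "dy": 0.0, "dz": -0.8, "roll": 0.0, "fingers": 1.0}, {"dx": 0.0, "dy": 0.0, "dz": -0.8, "roll": 0.0, "fingers": 1.0}, {"dx": 0.0, "dy": 0.0, "dz": -0.5, "roll": 0.0, "fingers": 1.0}, {"dx": 0.0, "dy": 0.0, "dz": -0.3, "roll": 0.0, "fingers": 1.0}, {"dx": -0.4, "dy": 0.1, "dz": 0.0, "roll": 0.0, "fingers": 1.0}, {"dx": -0.7, "dy": 0.2, "dz": 0.0, "roll": 0.0, "fingers": 1.0}, {"dx": -0.7, "dy": 0.2, "dz": 0.0, "roll": 0.0, "fingers": 1.0}, {"dx": -0.7, "dy": 0.2, "dz": 0.0, "roll": 0.0, "fingers": 1.0}, {"dx": -0.7, "dy": 0.2, "dz": 0.0, "roll": 0.0, "fingers": 1.0}, {"dx": -0.7, "dy": 0.2, "dz": 0.0, "roll": 0.0, "fingers": 1.0}, {"dx": -0.7, "dy": 0.2, "dz": 0.0, "roll": 0.0, "fingers": 1.0}, {"dx": -0.7, "dy": 0.2, "dz": 0.0, "roll": 0.0, "fingers": 1.0}, {"dx": -0.7, "dy": 0.2, "dz": 0.0, "roll": 0.0, "fingers": 1.0}, {"dx": -0.7, "dy": 0.2, "dz": 0.0, "roll": 0.0, "fingers": 1.0}, {"dx": -0.4, "dy": 0.2, "dz": 0.0, "roll": 0.0, "fingers": 1.0}]}}

```text
time: 9.37
tool_pos: [0.6014, -0.0259, 0.3141]
tcp_rot: [-2.211, -2.23, 0.004]
wrist_force: [0.1, 0.3, -2.1]
width: 0.333
```

```bash
cat > look.py <<'E'
from h import *
import sys
delta([.5985,-.0405,.20])
ims=[]
for n in("scene","side"):
    c=vision.read_camera(n); ims.append(c["pixels"]); P=cloud(c); h=cv2.cvtColor(c["pixels"],cv2.COLOR_RGB2HSV)
    red=((h[...,0]<6)|(h[...,0]>174))&(h[...,1]>150)&(h[...,2]>60)
    B=((P>[.53,-.12,.15])&(P<[.67,.08,.40])).all(-1)&red
    for k,lo,hi,r in(("fun",.204,.213,.029),("head",.222,.4,.015)):
        q=P[B&(P[...,2]>lo)&(P[...,2]<hi)]
        if len(q)<20: print(n,k,len(q)); continue
        cam=-c["R"].T@c["t"]; m=np.median(q,0)[:2]; d=(m-cam[:2])/np.linalg.norm(m-cam[:2])
        from scipy.optimize import least_squares
        f=least_squares(lambda p:np.hypot(q[:,0]-p[0],q[:,1]-p[1])-r,m+d*(r*.7 if k=="head" else 0),loss="soft_l1",f_scale=.002)
        print(n,k,len(q),f.x.round(4),"z",np.percentile(q[:,2],[1,99]).round(3))
    st=h[...,1]
i=np.vstack([ims[0][100:300,100:356],ims[1][60:260,200:456]])
i=np.hstack([ims[0][90:290,120:376],ims[1][70:270,200:456]])
cv2.imwrite(f"pics/{sys.argv[1]}.png",cv2.resize(i,None,fx=1.5,fy=1.5)[...,::-1])
E
python3 look.py d
```

```text
tcp [ 0.6014 -0.0259  0.3141] yaw_y 0.49 tool delta mm [-14.4  -2.8 114.2] rows units [-0.36  -0.069  2.854] t 9.3667 F [ 0.1  0.3 -2.1]
scene fun 342 [ 0.6008 -0.0405] z [0.204 0.212]
scene head 439 [ 0.6028 -0.0246] z [0.308 0.362]
side fun 274 [ 0.5972 -0.0409] z [0.204 0.212]
side head 372 [ 0.6016 -0.0272] z [0.305 0.383]
```

View pics/d.png

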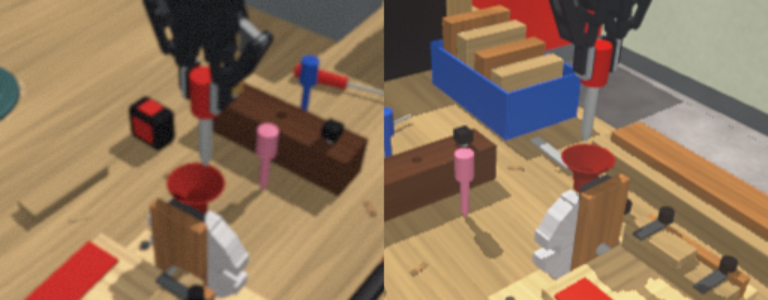

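Emit:
{"method": "play_rows", "body": {"rows": [{"dx": -0.2, "dy": -0.06, "dz": 0.0, "roll": 0.0, "fingers": 1.0}, {"dx": -0.17, "dy": 0.0, "dz": 0.0, "roll": 0.0, "fingers": 1.0}, {"dx": 0.0, "dy": 0.0, "dz": 0.2, "roll": 0.0, "fingers": 1.0}, {"dx": 0.0, "dy": 0.0, "dz": 0.3, "roll": 0.0, "fingers": 1.0}, {"dx": 0.0, "dy": 0.0, "dz": 0.2, "roll": 0.0, "fingers": 1.0}, {"dx": 0.0, "dy": 0.0, "dz": 0.15, "roll": 0.0, "fingers": 1.0}, {"dx": 0.0, "dy": 0.0, "dz": 0.1, "roll": 0.0, "fingers": 1.0}, {"dx": 0.0, "dy": 0.0, "dz": 0.1, "roll": 0.0, "fingers": 1.0}, {"dx": 0.0, "dy": 0.0, "dz": 0.1, "roll": 0.0, "fingers": 1.0}, {"dx": 0.0, "dy": 0.0, "dz": 0.0, "roll": 0.0, "fingers": 1.0}]}}

```text
time: 10.3
tool_pos: [0.5995, -0.0376, 0.2683]
tcp_rot: [-2.209, -2.232, 0.001]
wrist_force: [0.7, -0.6, -2.4]
width: 0.336
```

Emit:
{"method": "play_rows", "body": {"rows": [{"dx": -0.07, "dy": 0.0, "dz": 0.0, "roll": 0.0, "fingers": 1.0}, {"dx": 0.0, "dy": 0.0, "dz": 0.1, "roll": 0.0, "fingers": 1.0}, {"dx": 0.0, "dy": 0.0, "dz": 0.1, "roll": 0.0, "fingers": 1.0}, {"dx": 0.0, "dy": 0.0, "dz": 0.1, "roll": 0.0, "fingers": 1.0}, {"dx": 0.0, "dy": 0.0, "dz": 0.1, "roll": 0.0, "fingers": 1.0}, {"dx": 0.0, "dy": 0.0, "dz": 0.0, "roll": 0.0, "fingers": 1.0}]}}

```text
time: 10.8
tool_pos: [0.5992, -0.0405, 0.2518]
tcp_rot: [-2.209, -2.231, 0.002]
wrist_force: [-0.8, 0.9, -1.8]
width: 0.333
```

No contact forces and the nose is through the bore, so I continue into the notch.

Emit:
{"method": "play_rows", "body": {"rows": [{"dx": 0.0, "dy": 0.0, "dz": 0.1, "roll": 0.0, "fingers": 1.0}, {"dx": 0.0, "dy": 0.0, "dz": 0.1, "roll": 0.0, "fingers": 1.0}, {"dx": 0.0, "dy": 0.0, "dz": 0.1, "roll": 0.0, "fingers": 1.0}, {"dx": 0.0, "dy": 0.0, "dz": 0.1, "roll": 0.0, "fingers": 1.0}, {"dx": 0.0, "dy": 0.0, "dz": 0.0, "roll": 0.0, "fingers": 1.0}]}}

```text
time: 11.22
tool_pos: [0.5992, -0.0405, 0.2359]
tcp_rot: [-2.209, -2.232, 0.002]
wrist_force: [-0.0, -0.1, -1.5]
width: 0.339
```

Emit:
{"method": "play_rows", "body": {"rows": [{"dx": 0.0, "dy": 0.0, "dz": 0.1, "roll": 0.0, "fingers": 1.0}, {"dx": 0.0, "dy": 0.0, "dz": 0.1, "roll": 0.0, "fingers": 1.0}, {"dx": 0.0, "dy": 0.0, "dz": 0.08, "roll": 0.0, "fingers": 1.0}, {"dx": 0.0, "dy": 0.0, "dz": 0.05, "roll": 0.0, "fingers": 1.0}, {"dx": 0.0, "dy": 0.0, "dz": 0.0, "roll": 0.0, "fingers": 1.0}]}}

```text
time: 11.63
tool_pos: [0.5995, -0.0405, 0.2233]
tcp_rot: [-2.209, -2.232, 0.001]
wrist_force: [0.5, -0.2, -1.3]
width: 0.335
```

Emit:
{"method": "play_rows", "body": {"rows": [{"dx": 0.0, "dy": 0.0, "dz": 0.0, "roll": 0.0, "fingers": 0.5}, {"dx": 0.0, "dy": 0.0, "dz": 0.0, "roll": 0.0, "fingers": 0.3}, {"dx": 0.0, "dy": 0.0, "dz": 0.0, "roll": 0.0, "fingers": 0.0}, {"dx": 0.0, "dy": 0.0, "dz": 0.0, "roll": 0.0, "fingers": 0.0}, {"dx": 0.0, "dy": 0.0, "dz": 0.0, "roll": 0.0, "fingers": 0.0}, {"dx": 0.0, "dy": 0.0, "dz": 0.0, "roll": 0.0, "fingers": 0.0}, {"dx": 0.0, "dy": 0.0, "dz": -0.4, "roll": 0.0, "fingers": 0.0}, {"dx": 0.0, "dy": 0.0, "dz": -0.7, "roll": 0.0, "fingers": 0.0}, {"dx": 0.0, "dy": 0.0, "dz": -0.7, "roll": 0.0, "fingers": 0.0}, {"dx": 0.0, "dy": 0.0, "dz": -0.7, "roll": 0.0, "fingers": 0.0}, {"dx": 0.0, "dy": 0.0, "dz": 0.0, "roll": 0.0, "fingers": 0.0}]}}

```text
time: 12.55
tool_pos: [0.6029, -0.0409, 0.3319]
tcp_rot: [2.204, 2.226, 0.011]
wrist_force: [1.7, -0.1, 2.0]
width: 1.001
```

```bash
python3 look.py e
```

```text
tcp [ 0.6029 -0.0409  0.3319] yaw_y 0.58 tool delta mm [  0.6  -5.9 131.8] rows units [ 0.016 -0.148  3.295] t 12.55 F [ 1.7 -0.1  2. ]
scene fun 222 [ 0.6002 -0.0399] z [0.204 0.212]
scene head 457 [ 0.5997 -0.0398] z [0.223 0.259]
side fun 190 [ 0.5976 -0.0408] z [0.204 0.213]
side head 386 [ 0.5996 -0.0402] z [0.223 0.384]
```

View pics/e.png

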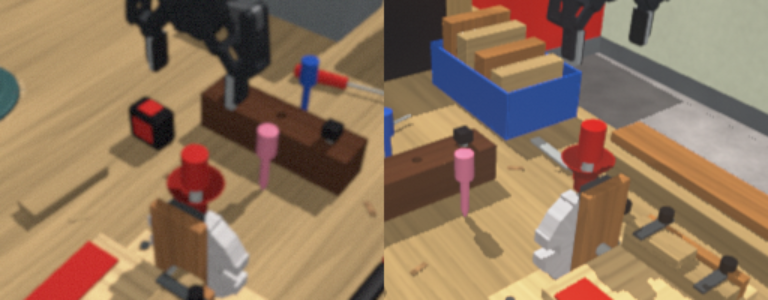

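The head stands upright in the funnel (scene crop 195,160; side crop 592,140), the gripper is well clear above, and the look-alikes haven't moved. The head top is at 0.259, against an expected 0.257 when home and 0.281 when not.

```bash
python3 -c "
from h import *
print(bot.read_state()['joint_vel'].round(3)); print(bot.finish_job())"
```

```text
[ 0.001  0.024  0.059 -0.001 -0.003  0.001]
the job is handed in; nothing more can be done
None
```

I swung the cradle down to its stop, took the red-headed pin from the rack and lowered it through the funnel into the notch. I then let go, backed off about 10 cm above it, and handed the job in at about 12.6 s of the 48 s allowed.

- **Cradle:** the pad measured about 107 mm above the bench right after the push, which is the level height, and the push force rose to 14 N against the stop. I did not measure the tilt again after the insertion, but the pin going all the way into the notch means the cradle was still level.
- **Pin:** the head's top is at about 259 mm (257 mm expected when home, 281 mm if it had missed the notch). The head's centre is within about 2 mm of the funnel's centre, and it looks upright in both views.
- **Disagreements:** the two cameras differed by about 3 mm on the funnel's x position, so I used the mean. The insertion showed no contact force beyond the weight of the pin.
- **Look-alikes:** the blue and pink ones, the rack and the black dog were still in place in the last picture.

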